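Load a hinge leaf under the spray can and give it a shot of oil

TASK

Slide the flat metal hinge leaf, plate end first, through the red flared mouth of the low aluminium channel until its front edge is fully home against the red stop, and leave it lying there. Only then press the red cap of the leaning blue spray can all the way down without forcing it, let it spring back up, and leave the other things on the bench where they are.

Things in the scene. Friction and masses are not known exactly. Their poses are not given: they have to be found in the camera images.
- leaf: Loose grey aluminium hinge leaf, about 0.3 kg: flat plate 160 (its x) x 70 (y) x 6 mm, lying on the bench. Origin: centre of the plate's underside. An upright lug to grip stands across the plate, centred at x = -60 mm: 12 mm thick along x, 60 mm wide along y, top 44 mm above the underside. Its +x end is the front that enters the channel.
- leaf_tip (a point): Middle of the leaf's front edge, at its underside (leaf x = +80 mm).
- station: Fixed oiling station, turned somewhat about the vertical; origin on the bench surface, midway across the low channel, which runs along its y; z up. When home, the leaf points to +y with its origin at y = -30 mm and its lug at y = -90 mm, outside the mouth. Behind the channel (+x) stand a plinth, a pole (182 mm high) and a clamp with the can. Never push on it or the can with over 40 N.
- mouth (a point): Middle of the channel's open -y end, on the bench (station y = -45 mm). The bench is the channel's floor; its rails have inner faces at x = -36.5 and +36.5 mm (1.5 mm play each side of the leaf); 10 mm lips overhang the plate, undersides 9.5 mm and tops 13.5 mm above the bench. Red guides 9.5 mm high flare outwards from here to y = -72 mm, about 9 mm wider per side there.
- stop (a point): Middle of the red end stop's face, on the bench (station y = +50 mm): the leaf's front edge rests here when home. The stop is 13.5 mm high.
- can_foot (a point): A fixed point of the station at (125, 40, 25) mm on the axis of the blue spray can (54 mm thick), which leans 20 degrees: the axis runs up along (-0.342, 0, 0.940) in the station's frame. The can is clamped at a different, unmeasured height each time: its cap's top lies 204 to 234 mm up the axis from this point. It does not slip when pressed.
- cap (a joint): Red sprung cap on the can: flat round top 38 mm across, square to the can's axis; a thin white straw (look only) leads from its -x side. Value: travel down along the axis in m, 0 up, 0.009 fully down on a hard stop. 4 N starts it, 10 N holds it fully down; it springs back by itself.
- level: Loose orange spirit level, 200 x 22 x 45 mm; origin under its middle, length along x. Leave alone.
- hexkeys: Loose hex key set in a grey holder, 85 x 32 x 45 mm, keys up to 105 mm high; origin under its middle. Leave alone.
- saucer: Loose white ceramic saucer, 116 mm across, 16 mm high; origin under its middle. Leave alone.
- pin: Loose steel hinge pin, 12 mm thick, 125 mm long, lying along its x; origin under its middle. Leave alone.
- driver: Loose screwdriver, 190 mm long, lying along its x. Leave alone.
- glass: Loose empty tea glass, 64 mm across, 85 mm high; origin under its middle. Leave alone.
There are look-alikes about, which are no part of the job. Of the things shaped like the leaf, the grey one is meant.

How it is judged (in metres and radians):
On the way, in this order (a step that is already met when the one before it is completed fails the run):
1. the leaf lies in the channel, its front edge home against the red stop (y of leaf_tip in the frame of station between 0.045 and 0.055 m and x of leaf_tip in the frame of station between -0.005 and 0.005 m and height (world z) of leaf_tip below 0.005 m and angle between leaf's own z axis and vertical below 0.06 rad and angle between the x axis of leaf and the y axis of station, either way round below 0.06 rad), for 0.2 s.
2. the cap is pressed down by at least 7 of its 9 mm (value of joint cap above 0.007 m), for 0.1 s.
3. the cap has sprung back up (value of joint cap below 0.001 m), for 0.2 s.
At the end, for the whole second after the job is handed in: The leaf lies flat and at rest in the channel, its front edge within 5 mm of the red stop, in line with the channel to 0.06 rad, and the cap is up again (within 1 mm) (all of step 1 and value of joint cap below 0.001 m and linear speed of leaf below 0.01 m/s); the robot touches nothing.
It fails at once if the cap is pressed (over 3 mm) while the leaf is not home (its edge more than 8 mm from the stop) (value of joint cap above 0.003 m and not (y of leaf_tip in the frame of station between 0.042 and 0.055 m and x of leaf_tip in the frame of station between -0.006 and 0.006 m and height (world z) of leaf_tip below 0.005 m and angle between leaf's own z axis and vertical below 0.06 rad and angle between the x axis of leaf and the y axis of station, either way round below 0.08 rad)).
It fails at once if the robot pushes on the station or the can with more than 40 N (contact force between any of the fingers, the arm and station above 40 N).
It fails at once if another thing on the bench (level, hex keys, saucer, pin, screwdriver, glass) is moved by more than 25 mm (distance of any of level, hexkeys, saucer, pin, driver, glass from where it was at the start of the episode above 0.025 m).
It also fails if it takes over 64 s, if anything falls off the work surface, if the arm or the gripper's body presses on something with over 40 N, if the wrist force passes 120 N, or if a joint passes its speed limit or range.

ROBOT

A 7-joint arm with a two-finger parallel gripper is mounted at the origin on the work surface. World frame = base frame: x ahead of the robot, y to its left, z up, the work surface at z = 0. Lengths are in m, angles in degrees, forces in N, time in s.
With the tool pointing down it reaches from about 0.4 to 0.9 m from the base axis. Payload 5.5 kg.
Tool frame: the origin (TCP) lies midway between the tips of the shut fingers; the grasp point (between the pads) lies 19 mm behind it; z points along the fingers, y is the line along which they close (so a half turn about z gives the same grasp; the last joint's range is limited). The gripper opens to 92 mm and grips with 3 to 60 N. Pads are 19 mm wide; open, the fingers measure 130 mm over their backs; the gripper's body (75 mm by 190 mm) begins 47 mm behind the grasp point.
Start: joints at [-51.039, 28.699, -24.465, 88.831, 12.651, 65.22, -12.049], TCP at [0.263, 0.594, 0.19] pointing down, gripper open.
Joint ranges: [-164.97, 164.97], [-17.58, 116.51], [-87.97, 89.64], [11.32, 138.91], [-80.73, 260.73], [10.89, 115.49], [-147.41, 147.41]. Speed limits (degrees/s): [147.25, 147.25, 180, 180, 180, 180, 180].

INTERFACE

Orientations are given as a 3x3 rotation matrix whose columns are the frame's x, y, z axes.
In Python, from bench import * gives the robot as it stands.
- The arm moves only by the tool step_arm, never from a script. Its argument "moves" is a list of rows, each a list of 7 numbers: the shift along the tool's x, y, z in m, then the turn, a rotation vector about the tool's x, y, z in degrees, then the opening, from -1 (shut) to 1 (fully open). A call has 1 to 8 rows; each row shifts and turns the commanded pose from where the row before left it, along the tool's axes as they then stand; what a row does not reach is not made up. A row lasts 1/10 s, in which the tool goes at most 50 mm and 8.59 degrees, less where a joint would pass 70% of its speed; a pose out of reach is approached as far as the arm can. A call with a gripper value outside its range is refused whole. The fingers move at their own pace and stop on an object; "squeeze" is the grip in N (left out, the last holds). Time passes only in rows, so rows that do not move let the fingers close. It gives the time, the measured TCP pose, the force, the opening and the grip force at its end, in the units of the state.
- get_state(): the state, without advancing time (a new reading comes with each control period).
- grab_frame(name): name is "scene" or "side" or "wrist"; returns the picture (420x560x3 uint8, red, green, blue); there is no depth.
- calibration(name): a dict with "camera_matrix" (3x3 intrinsics, pixels), "R" (3x3) and "t" (3): a world point X has camera coordinates R X + t; the wrist camera has in their place "hand_eye" (4x4, takes a point from camera to tool coordinates, whose origin is the TCP and whose axes are the flange's). Camera axes: x right, y down, z forward; pixel columns grow to the right and rows downward; lengths in m; the calibration is good to about 2 mm. A picture is of the moment at which its call begins: read the wrist's pose just before it. calibration takes no time and is no camera call.
- sign_off(): hands the job in; it is judged then, once.
The state is a dict: "time_s": time; "joint_pos": joint angles; "dq": joint speeds; "joint_efforts": joint torques, N m; "tcp_pos": TCP position; "ee_rot": TCP orientation; "ft_force": force on the tool from outside, world axes, zero at the start; "wrist_torque": the same for the moment, N m; "grip_width": finger opening in m; "gripper_force": force on a finger pad.
Only numpy, scipy, OpenCV 4.12 (cv2) and the standard library are available. Lean on these libraries where they do the work, as an engineer would, in place of code of your own. Each camera call takes 0.05 s, during which the arm holds its last target. There are 200 camera calls.

## Working session

There is one attempt and no reset: what is moved stays moved. The work goes in short steps, Python scripts to look and compute and a tool call to move; the robot and the scene stay as the last step left them, time stands still between calls to the robot, and variables do not carry over. Pictures are saved under pics/ and viewed, at most 10 in all, crops included, and the job is handed in when it is done.

Besides the shell and the picture viewer there is one more tool, called in YAML: its name, and indented under it one key for each argument. step_arm: Moves the arm, as the interface text tells. Its arguments: {"type":"object","properties":{"moves":{"type":"array","items":{"type":"array","items":{"type":"number"}}},"squeeze":{"type":"number"}},"required":["moves"]}

```bash
ls; mkdir -p pics; python3 - <<'E'
from bench import *
import cv2,numpy as np
s=get_state();print(s)
a=grab_frame("scene");b=grab_frame("side");
cv2.imwrite("pics/scene0.png",a[:,:,::-1]);cv2.imwrite("pics/side0.png",b[:,:,::-1])
for n in("scene","side","wrist"):print(n,calibration(n))
E
```

```text
pics
{'time_s': 0.0, 'joint_pos': array([-51.03902224,  28.75549962, -24.45345695,  88.8903078 ,
        12.65004086,  65.21983393, -12.05062   ]), 'dq': array([-0.00433623, -0.03519165, -0.04295612, -0.03906424, -0.09128801,
       -0.04883101,  0.04665595]), 'joint_efforts': array([-9.90221233e-04, -5.66573560e+01, -5.81643328e+00, -2.79128695e+01,
       -6.86701946e-02,  3.04955360e-02,  1.72642908e-04]), 'tcp_pos': array([0.2628628 , 0.59363864, 0.18936854]), 'ee_rot': array([[-9.14399490e-01,  4.04812062e-01, -8.75887983e-04],
       [ 4.04813000e-01,  9.14397811e-01, -1.75457273e-03],
       [ 9.06378472e-05, -1.95895125e-03, -9.99998077e-01]]), 'ft_force': array([ 0.31749619,  0.61508376, -0.5183429 ]), 'wrist_torque': array([-0.02169865, -0.01789081, -0.07679651]), 'gripper_force': 0.0, 'grip_width': 0.0913970667694496}
scene {'camera_matrix': array([[380.46080476,   0.        , 279.62952999],
       [  0.        , 380.46080476, 208.77672722],
       [  0.        ,   0.        ,   1.        ]]), 'R': array([[-0.41029805,  0.91194288, -0.00396119],
       [ 0.6408406 ,  0.285
[... 338 characters left out ...]
4, -0.01096559],
       [-0.52108367, -0.48089663, -0.70513136],
       [ 0.50763425,  0.48952829, -0.70899191]]), 't': array([-0.40837396,  0.36667955,  1.27989333])}
wrist {'camera_matrix': array([[369.69602083,   0.        , 278.84074376],
       [  0.        , 369.69602083, 211.5270842 ],
       [  0.        ,   0.        ,   1.        ]]), 'hand_eye': array([[ 3.83882880e-04, -9.60593662e-01, -2.77956237e-01,
         7.53626739e-02],
       [ 9.99999890e-01,  2.94132318e-04,  3.64594074e-04,
        -7.44707816e-05],
       [-2.68470844e-04, -2.77956347e-01,  9.60593669e-01,
        -1.95162430e-01],
       [ 0.00000000e+00,  0.00000000e+00,  0.00000000e+00,
         1.00000000e+00]])}
```

View pics/scene0.png

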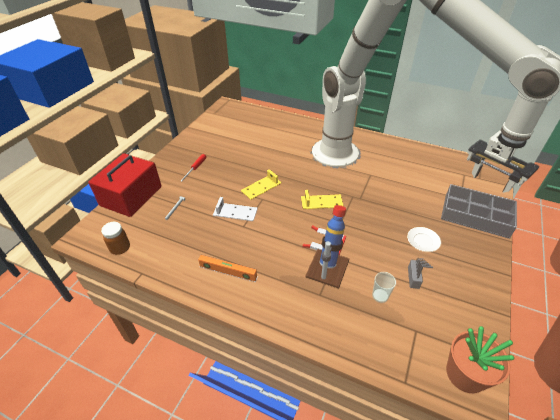

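View pics/side0.png

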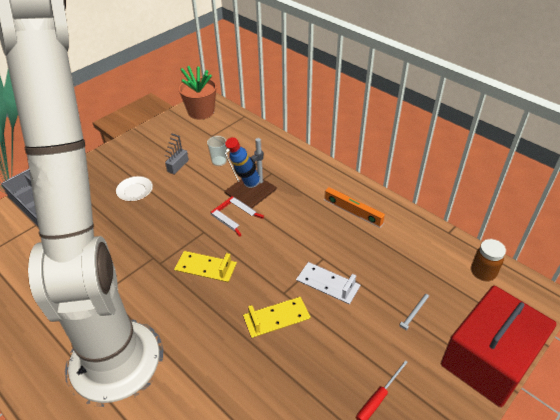

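```bash
python3 - <<'E'
import cv2,numpy as np
a=cv2.imread("pics/scene0.png");b=cv2.imread("pics/side0.png")
A=cv2.resize(a[165:295,195:355],(800,650),interpolation=cv2.INTER_CUBIC)
B=cv2.resize(b[120:320,170:370],(800,800),interpolation=cv2.INTER_CUBIC)
cv2.imwrite("pics/c1.png",A[:600]);cv2.imwrite("pics/c2.png",cv2.resize(b[130:310,150:380],(767,600),interpolation=cv2.INTER_CUBIC))
E
```

```text
(no output)
```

View pics/c1.png

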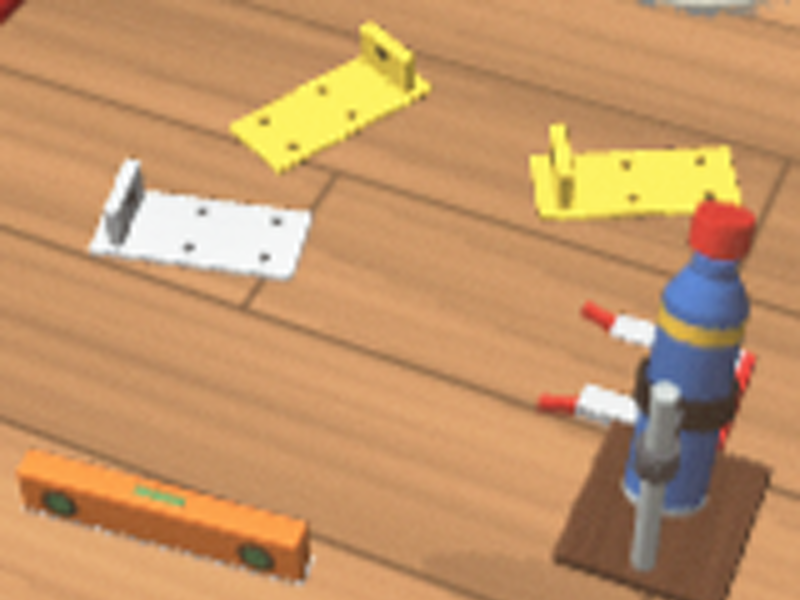

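View pics/c2.png

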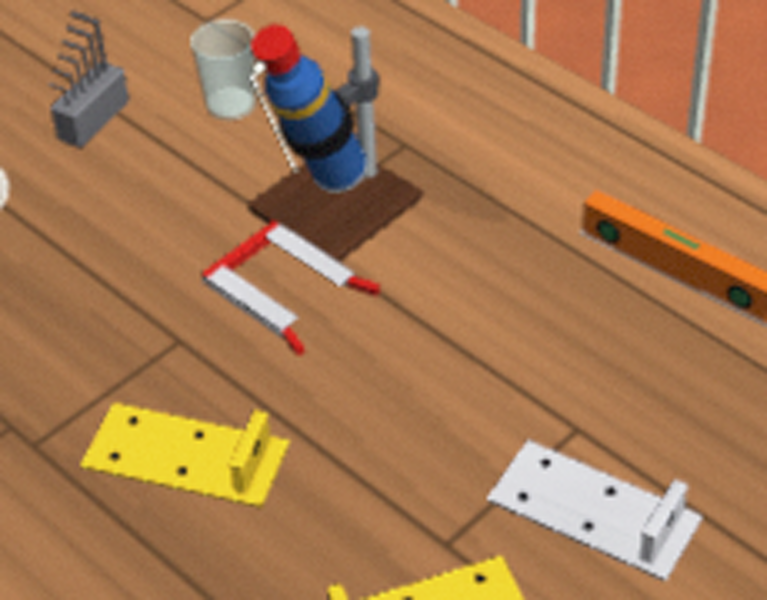

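```bash
cat > h.py <<'E'
import numpy as np,cv2
from scipy.optimize import least_squares
from bench import *
def cam(n,s=None):
    c=calibration(n);K=np.array(c["camera_matrix"])
    if n!="wrist":return K,np.array(c["R"]),np.array(c["t"])
    H=np.array(c["hand_eye"]);T=np.eye(4);T[:3,:3]=s["ee_rot"];T[:3,3]=s["tcp_pos"]
    M=np.linalg.inv(T@H);return K,M[:3,:3],M[:3,3]
def proj(C,X):
    K,R,t=C;p=(np.atleast_2d(X)@R.T+t)@K.T;return p[:,:2]/p[:,2:]
def ray(C,uv,z):
    K,R,t=C;d=R.T@np.linalg.inv(K)@[uv[0],uv[1],1];o=-R.T@t;return o+d*(z-o[2])/d[2]
def tf(p,X):
    X=np.atleast_2d(np.array(X,float));c,s=np.cos(p[2]),np.sin(p[2])
    return np.c_[p[0]+c*X[:,0]-s*X[:,1],p[1]+s*X[:,0]+c*X[:,1],X[:,2]]
def fit(obs,p0):
    # obs: list of (C, model pts, pixels)
    f=lambda p:np.concatenate([(proj(C,tf(p,X))-np.array(U,float)).ravel() for C,X,U in obs])
    r=least_squares(f,p0,loss="soft_l1",f_scale=1.5);return r.x,f(r.x).reshape(-1,2)
E
python3 - <<'E'
from h import *
S=cam("side");A=cam("scene")
u2=lambda P:(np.array(P,float)+.5)/3.335-.5+[150,130]
u1=lambda P:(np.array(P,float)+.5)/5-.5+[195,165]
h=.006
p,r=fit([(S,[(.08,.035,h),(.08,-.035,h),(-.08,-.035,h),(-.08,.035,h)],u2([(488,498),(530,441),(702,515),(667,578)])),
 (A,[(.08,.035,h),(.08,-.035,h),(-.08,-.035,h)],u1([(311,210),(294,278),(91,248)]))],[*ray(S,(328,282),0)[:2],2.5])
print("leaf",p,np.degrees(p[2]));print(r.round(1))
rl=ray(S,u2((275,225)),.0135);print(rl,ray(S,u2((205,275)),.0135),ray(S,u2((298,320)),.0135),ray(S,u2((338,285)),.0135),ray(S,u2((298,350)),.0095),ray(S,u2((378,290)),.0095))
m=[(-.0265,-.045,.0135),(.0265,-.045,.0135),(-.0455,-.072,.0095),(.0455,-.072,.0095)]
q,r=fit([(S,m,u2([(298,320),(338,285),(298,350),(378,290)]))],[*ray(S,(235,212),0)[:2],p[2]-1.57])
print("station",q,np.degrees(q[2]));print(r.round(1))
foot=tf(q,(.125,.04,.025))[0];print(foot)
for L in(.204,.234):
  X=tf(q,(.125-.342*L,.04,.025+.94*L));print(X,proj(S,X),proj(A,X))
print("cap px",u2((275,45)),u1((722,222)))
E
```

```text
leaf [ 0.52809499 -0.23151354  1.80891661] 103.64328725844376
[[-0.1  0.1]
 [-0.8 -0.4]
 [ 0.2  0. ]
 [-0.1  0.1]
 [ 0.2  0.4]
 [-0.6 -0.4]
 [-0.7  0.1]]
[0.57152213 0.19615497 0.0135    ] [0.48311748 0.19481023 0.0135    ] [0.50227972 0.09122182 0.0135    ] [0.55686342 0.09616662 0.0135    ] [0.47984575 0.06783979 0.0095    ] [0.57970075 0.0678182  0.0095    ]
station [0.52946862 0.13909352 0.00122461] 0.07016522584877243
[[-0.5 -0.6]
 [ 0.3  0.5]
 [ 1.2 -0.6]
 [-0.9  0.9]]
[0.65441954 0.17924657 0.025     ]
[[0.58465159 0.17916113 0.21676   ]] [[233.90615419 146.42253718]] [[337.37615534 212.16012956]]
[[0.5743916  0.17914857 0.24496   ]] [[230.46812627 140.20881072]] [[339.3822853  203.39319576]]
cap px [232.10869565 143.14317841] [339. 209.]
```

step_arm:
  moves:
    - [0,0,-0.04,0,0,0,1]
    - [-0.033,-0.027,-0.01,0,0,0,1]
    - [-0.033,-0.027,-0.01,0,0,0,1]
    - [-0.033,-0.027,-0.01,0,0,0,1]
    - [-0.033,-0.027,-0.01,0,0,0,1]
    - [-0.033,-0.027,-0.01,0,0,0,1]
    - [-0.033,-0.027,-0.01,0,0,0,1]
    - [-0.033,-0.027,-0.01,0,0,0,1]

```text
time_s: 0.9
tcp_pos: [0.3981, 0.3261, 0.3005]
ee_rot: [[-0.914, 0.405, -0.0], [0.405, 0.914, -0.0], [0.0, -0.0, -1.0]]
ft_force: [1.6, 0.5, 0.1]
grip_width: 0.0916
gripper_force: 0.0
```

step_arm:
  moves:
    - [-0.033,-0.027,0,0,0,0,1]
    - [-0.033,-0.027,0,0,0,0,1]
    - [-0.033,-0.027,0,0,0,0,1]
    - [-0.033,-0.027,0,0,0,0,1]
    - [-0.033,-0.027,0,0,0,0,1]
    - [-0.033,-0.027,0,0,0,0,1]
    - [-0.033,-0.027,0,0,0,0,1]
    - [0,0,0,0,0,8.25,1]

```text
time_s: 1.7
tcp_pos: [0.5344, 0.0537, 0.2997]
ee_rot: [[-0.841, 0.541, -0.0], [0.541, 0.841, -0.004], [-0.002, -0.003, -1.0]]
ft_force: [0.0, 0.1, 0.2]
grip_width: 0.0918
gripper_force: 0.0
```

step_arm:
  moves:
    - [0,0,0,0,0,8.25,1]
    - [0,0,0,0,0,8.25,1]
    - [0,0,0,0,0,8.25,1]
    - [0,0,0,0,0,8.25,1]
    - [0,0,0,0,0,8.25,1]
    - [0,0,0,0,0,8.25,1]
    - [0,0,0,0,0,8.25,1]
    - [0,0,0,0,0,0,1]

```text
time_s: 2.5
tcp_pos: [0.5322, 0.0617, 0.3]
ee_rot: [[-0.001, 1.0, -0.001], [1.0, 0.001, -0.0], [-0.0, -0.001, -1.0]]
ft_force: [-0.3, -0.6, -0.4]
grip_width: 0.0919
gripper_force: 0.0
```

```bash
python3 - <<'E'
from h import *
import pickle
s=get_state();a=grab_frame("wrist")
pickle.dump({k:s[k] for k in("tcp_pos","ee_rot")},open("s1.pkl","wb"))
cv2.imwrite("pics/w1.png",a[:,:,::-1])
C=cam("wrist",s);print(proj(C,tf([.5295,.139,0],[(0,-.045,0),(0,.05,0),(.05,.04,.23)])),proj(C,[.528,-.2315,0]))
cv2.imwrite("pics/w1z.png",cv2.resize(a[:,:,::-1],(800,600),interpolation=cv2.INTER_CUBIC))
E
```

```text
[[277.15275556 138.43078802]
 [277.16095422  61.08308721]
 [351.62014137  37.85692249]] [[276.17070241 349.91581016]]
```

View pics/w1z.png

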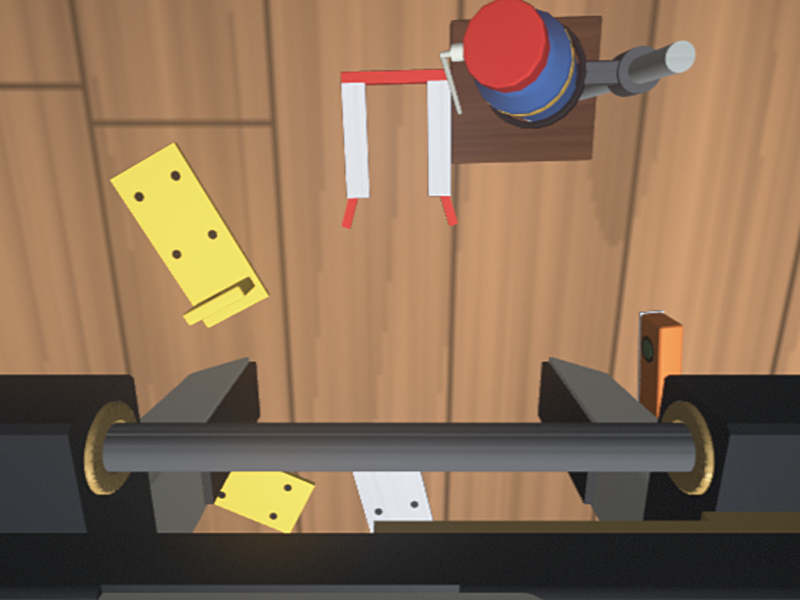

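```bash
python3 - <<'E'
from h import *
import pickle
s=pickle.load(open("s1.pkl","rb"));W=cam("wrist",s);S=cam("side");A=cam("scene")
u=lambda P:(np.array(P,float)+.5)/(800/560)-.5
u2=lambda P:(np.array(P,float)+.5)/3.335-.5+[150,130]
a=cv2.imread("pics/w1.png").astype(int)
m=((a[:,:,2]>140)&(a[:,:,1]<80)&(a[:,:,0]<80)).astype(np.uint8);m[:,:310]=0;m[65:]=0
c=max(cv2.findContours(m,0,1)[0],key=cv2.contourArea);print("cap ell",cv2.fitEllipse(c),cv2.minEnclosingCircle(c))
z=.0135
X=[(-.0265,-.045,z),(.0265,-.045,z),(-.0265,.05,z),(.0265,.05,z),(-.0455,-.072,.0095),(.0455,-.072,.0095)]
U=u([(369,197),(428,196),(367,82),(427,81),(351,228),(450,225)])
q,r=fit([(W,X,U)],[.53,.139,0]);print(q,np.degrees(q[2]));print(r.round(1))
q2,r2=fit([(W,X,U),(S,[X[i] for i in(0,1,4,5)],u2([(298,320),(338,285),(298,350),(378,290)]))],q);print(q2,np.degrees(q2[2]));print(r2.round(1))
for L in(.204,.214,.224,.234):
  T=tf(q,(.125-.342*L,.04,.025+.94*L));print(L,T,proj(W,T),proj(S,T),proj(A,T))
np.save("q.npy",q)
# leaf bits
print([ray(W,u(p),.006) for p in((354,472),(423,472))])
for n in("side","scene"):
  a=cv2.imread(f"pics/{n}0.png").astype(int);m=((a[:,:,2]>110)&(a[:,:,1]<60)&(a[:,:,0]<60)).astype(np.uint8)
  x,y=(232,144) if n=="side" else (339,210)
  M=np.zeros_like(m);M[y-12:y+12,x-12:x+12]=m[y-12:y+12,x-12:x+12];yy,xx=np.nonzero(M);print(n,xx.min(),xx.max(),yy.min(),yy.max(),xx.mean(),yy.mean())
E
```

```text
cap ell ((353.70574951171875, 31.358232498168945), (58.62038040161133, 64.25093078613281), 6.370616912841797) ((354.9982604980469, 31.288707733154297), 32.8485107421875)
[0.53125517 0.14164562 0.02412307] 1.3821503034494727
[[ 0.5 -0. ]
 [ 0.5 -0.3]
 [-1.1  0.8]
 [ 0.7  0.4]
 [-0.4 -0.8]
 [-0.4 -0.2]]
[0.53113003 0.1415376  0.02181338] 1.249814339814596
[[ 0.3  0. ]
 [ 0.4 -0.1]
 [-1.1  0.8]
 [ 0.7  0.5]
 [-0.6 -0.8]
 [-0.6 -0.1]
 [-0.3 -1.4]
 [ 0.2 -0.5]
 [ 1.7 -1.5]
 [-1.  -0.2]]
0.204 [[0.58550627 0.18296622 0.21676   ]] [[357.03336079  34.9253532 ]] [[233.21927439 145.72256938]] [[338.47883353 212.69872478]]
0.214 [[0.58208726 0.18288373 0.22616   ]] [[354.75069426  32.48755637]] [[232.10292687 143.68512085]] [[339.12291316 209.78912082]]
0.224 [[0.57866826 0.18280124 0.23556   ]] [[352.29418757  29.86410519]] [[230.97398338 141.62468341]] [[339.77184357 206.85760367]]
0.234 [[0.57524925 0.18271874 0.24496   ]] [[349.643196    27.03295191]] [[229.83222954 139.54086575]] [[340.42567977 203.90392483]]
[array([ 0.48477281, -0.19226257,  0.006     ]), array([ 0.55809224, -0.19214889,  0.006     ])]
side 226 239 138 151 232.5267175572519 143.8320610687023
scene 340 344 211 216 342.375 213.375
```

step_arm:
  moves:
    - [-0.044,0.001,0.016,0,0,0,1]
    - [-0.044,0.001,0.016,0,0,0,1]
    - [-0.044,0.001,0.016,0,0,0,1]
    - [-0.044,0.001,0.016,0,0,0,1]
    - [-0.044,0.002,0.016,0,0,0,1]
    - [-0.044,0.002,0.016,0,0,0,1]
    - [-0.044,0.001,0.016,0,0,0,1]
    - [-0.044,0.001,0.016,0,0,0,1]

```text
time_s: 3.35
tcp_pos: [0.5432, -0.2918, 0.1716]
ee_rot: [[-0.007, 1.0, -0.0], [1.0, 0.007, 0.0], [0.0, -0.0, -1.0]]
ft_force: [0.7, -0.3, 0.2]
grip_width: 0.0917
gripper_force: 0.0
```

step_arm:
  moves:
    - [0,0,0,0,0,-6.8,1]
    - [0,0,0,0,0,-6.8,1]
    - [0,0,0,0,0,0,1]
    - [0,0,0,0,0,0,1]

```text
time_s: 3.75
tcp_pos: [0.5433, -0.29, 0.1722]
ee_rot: [[-0.236, 0.972, -0.0], [0.972, 0.236, 0.0], [0.0, -0.0, -1.0]]
ft_force: [-0.4, -0.0, 0.0]
grip_width: 0.092
gripper_force: 0.0
```

```bash
python3 - <<'E'
from h import *
import pickle
s=get_state();a=grab_frame("wrist")
pickle.dump({k:s[k] for k in("tcp_pos","ee_rot")},open("s2.pkl","wb"))
cv2.imwrite("pics/w2.png",a[:,:,::-1])
cv2.imwrite("pics/w2z.png",cv2.resize(a[:,:,::-1],(800,600),interpolation=cv2.INTER_CUBIC))
E
```

```text
(no output)
```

View pics/w2z.png

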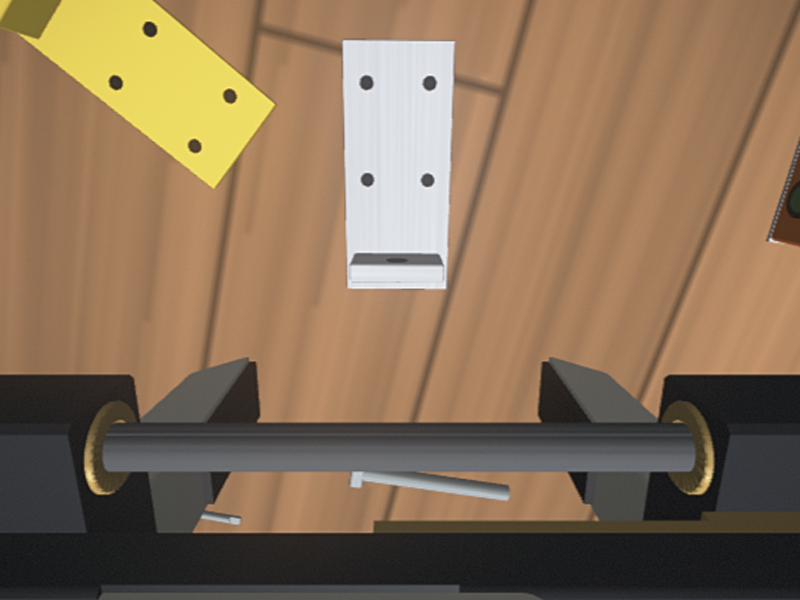

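```bash
cat > lf.py <<'E'
from h import *
import pickle
s=pickle.load(open("s2.pkl","rb"));W=cam("wrist",s)
u=lambda P:(np.array(P,float)+.5)/(800/560)-.5
h=.006
p,r=fit([(W,[(.08,.035,h),(.08,-.035,h),(-.08,-.035,h),(-.08,.035,h),(-.054,.03,.044),(-.054,-.03,.044)],u([(343,41),(454,41),(446,289),(348,289),(353,254),(443,254)]))],[.528,-.2315,1.809])
print(p,np.degrees(p[2]));print(r.round(1))
lug=tf(p,(-.06,0,0))[0];R=s["ee_rot"];print("lug",lug)
d=lug-s["tcp_pos"];d[2]=.011-s["tcp_pos"][2];print("tool d",R.T@d,"yaw now",np.degrees(np.arctan2(R[1,0],R[0,0])))
E
python3 lf.py
```

```text
[ 0.5281123  -0.23072851  1.80448676] 103.38947567194741
[[-0.5 -1.3]
 [ 0.4 -0.8]
 [ 0.5 -0.4]
 [-0.2 -0.7]
 [-2.6  6.2]
 [ 1.7  6.6]]
lug [ 0.54200646 -0.28909761  0.        ]
tool d [ 0.00113671 -0.00103365  0.16124027] yaw now 103.67691304033067
```

step_arm:
  moves:
    - [0.001,-0.001,0.04,0,0,0,1]
    - [0,0,0.04,0,0,0,1]
    - [0,0,0.04,0,0,0,1]
    - [0,0,0.03,0,0,0,1]
    - [0,0,0.008,0,0,0,1]
    - [0,0,0,0,0,0,1]
  squeeze: 25

```text
time_s: 4.4
tcp_pos: [0.5414, -0.2888, 0.0135]
ee_rot: [[-0.237, 0.971, -0.002], [0.971, 0.237, 0.001], [0.001, -0.002, -1.0]]
ft_force: [-0.8, -0.3, -0.2]
grip_width: 0.0922
gripper_force: 0.0
```

step_arm:
  moves:
    - [0,0,0.001,0,0,0,-1]
    - [0,0,0,0,0,0,-1]
    - [0,0,0,0,0,0,-1]
    - [0,0,0,0,0,0,-1]
    - [0,0,0,0,0,0,-1]
    - [0,0,0,0,0,0,-1]
  squeeze: 25

```text
time_s: 5.0
tcp_pos: [0.5422, -0.2897, 0.0137]
ee_rot: [[-0.237, 0.971, 0.0], [0.971, 0.237, -0.0], [-0.0, 0.0, -1.0]]
ft_force: [-0.4, 0.6, 0.0]
grip_width: 0.0482
gripper_force: 0.0
```

```bash
python3 - <<'E'
from h import *
s=get_state();print(s["grip_width"],s["gripper_force"])
a=grab_frame("wrist");b=grab_frame("side")
c=cv2.resize(b[210:350,270:420],(420,392),interpolation=cv2.INTER_CUBIC)
o=np.zeros((420,800,3),np.uint8);o[:392,380:]=c;o[:285,:380]=cv2.resize(a,(380,285))
cv2.imwrite("pics/g1.png",o[:,:,::-1])
E
```

```text
0.04820960542967342 0.0
```

View pics/g1.png

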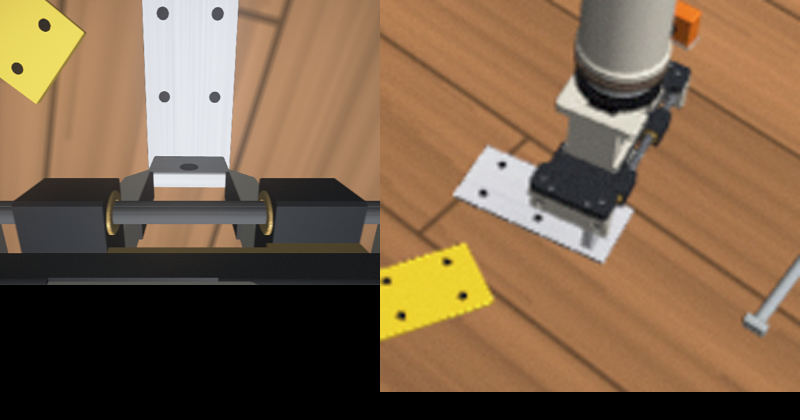

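```bash
python3 - <<'E'
from h import *
s=get_state();W=cam("wrist",s);k=380/560
R=s["ee_rot"];t=s["tcp_pos"];print(s["grip_width"],s["joint_pos"].round(1),t)
P=[(0,y,z) for y in(-.024,.024,-.03,.03) for z in(0,-.019,-.03)]
print(np.c_[P,(proj(W,np.array(P)@R.T+t)*k).round(0)])
p=[.52811,-.23073,1.80449]
Q=[(x,y,z) for x in(-.054,-.066) for y in(-.03,.03) for z in(.006,.044)]
print(np.c_[Q,(proj(W,tf(p,Q))*k).round(0)])
E
```

```text
0.04032410318565702 [ 20.3  35.6   7.  101.8  -6.   42.9  44.2] [ 0.54207107 -0.28956589  0.01347577]
[[ 0.00e+00 -2.40e-02  0.00e+00  1.61e+02  1.65e+02]
 [ 0.00e+00 -2.40e-02 -1.90e-02  1.58e+02  1.74e+02]
 [ 0.00e+00 -2.40e-02 -3.00e-02  1.56e+02  1.80e+02]
 [ 0.00e+00  2.40e-02  0.00e+00  2.18e+02  1.65e+02]
 [ 0.00e+00  2.40e-02 -1.90e-02  2.21e+02  1.74e+02]
 [ 0.00e+00  2.40e-02 -3.00e-02  2.23e+02  1.80e+02]
 [ 0.00e+00 -3.00e-02  0.00e+00  1.53e+02  1.65e+02]
 [ 0.00e+00 -3.00e-02 -1.90e-02  1.50e+02  1.74e+02]
 [ 0.00e+00 -3.00e-02 -3.00e-02  1.48e+02  1.80e+02]
 [ 0.00e+00  3.00e-02  0.00e+00  2.26e+02  1.65e+02]
 [ 0.00e+00  3.00e-02 -1.90e-02  2.29e+02  1.74e+02]
 [ 0.00e+00  3.00e-02 -3.00e-02  2.32e+02  1.80e+02]]
[[-5.40e-02 -3.00e-02  6.00e-03  2.25e+02  1.55e+02]
 [-5.40e-02 -3.00e-02  4.40e-02  2.32e+02  1.72e+02]
 [-5.40e-02  3.00e-02  6.00e-03  1.54e+02  1.55e+02]
 [-5.40e-02  3.00e-02  4.40e-02  1.47e+02  1.72e+02]
 [-6.60e-02 -3.00e-02  6.00e-03  2.24e+02  1.68e+02]
 [-6.60e-02 -3.00e-02  4.40e-02  2.31e+02  1.88e+02]
 [-6.60e-02  3.00e-02  6.00e-03  1.55e+02  1.68e+02]
 [-6.60e-02  3.00e-02  4.40e-02  1.48e+02  1.87e+02]]
```

step_arm:
  moves:
    - [0,0,0,0,0,0,-1]
    - [0,0,0,0,0,0,-1]
    - [0,0,0,0,0,0,-1]

```text
time_s: 5.4
tcp_pos: [0.542, -0.2895, 0.0133]
ee_rot: [[-0.237, 0.971, -0.0], [0.971, 0.237, 0.0], [0.0, -0.0, -1.0]]
ft_force: [-0.3, -0.3, 0.3]
grip_width: 0.0165
gripper_force: 0.0
```

```bash
python3 - <<'E'
from h import *
s=get_state();print(s["grip_width"],s["gripper_force"])
a=grab_frame("wrist")
cv2.imwrite("pics/g2.png",cv2.resize(a[200:380,130:430],(800,480),interpolation=cv2.INTER_CUBIC)[:,:,::-1])
E
```

```text
0.016512063691963657 0.0
```

View pics/g2.png

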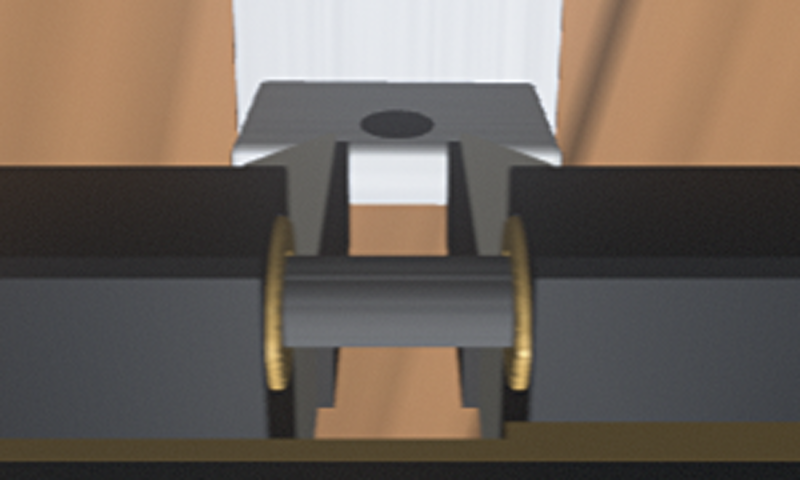

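```bash
python3 - <<'E'
from h import *
s=get_state();S=cam("side");A=cam("scene");R=s["ee_rot"];t=s["tcp_pos"]
for y in(-.024,.024):
  for z in(0,-.035):
    X=np.array([0,y,z])@R.T+t;p=proj(S,X)[0];print(y,z,p,(p-[270,210])*2.8+[380,0])
b=grab_frame("side");a=grab_frame("scene")
q=proj(A,t)[0].astype(int)
o=np.hstack([cv2.resize(b[235:315,300:400],(500,400),interpolation=cv2.INTER_CUBIC),cv2.resize(a[q[1]-40:q[1]+40,q[0]-30:q[0]+30],(300,400),interpolation=cv2.INTER_CUBIC)])
for z in(0,-.035):
  X=np.array([0,0,z])@R.T+t;p=(proj(S,X)[0]-[300,235])*5+2;cv2.circle(o,tuple(int(v) for v in p),4,(0,255,0) if z else (255,0,255),1)
  p=(proj(A,X)[0]-q+[30,40])*5+2;cv2.circle(o,(int(p[0])+500,int(p[1])),4,(0,255,0) if z else (255,0,255),1)
cv2.imwrite("pics/g3.png",o[:,:,::-1])
E
```

```text
-0.024 0 [344.40915404 295.25508504] [588.34563132 238.71423813]
-0.024 -0.035 [345.38257878 287.28833224] [591.07122059 216.40733026]
0.024 0 [351.96333284 282.38247728] [609.49733194 202.67093638]
0.024 -0.035 [353.05082495 274.35372738] [612.54230987 180.19043668]
```

View pics/g3.png

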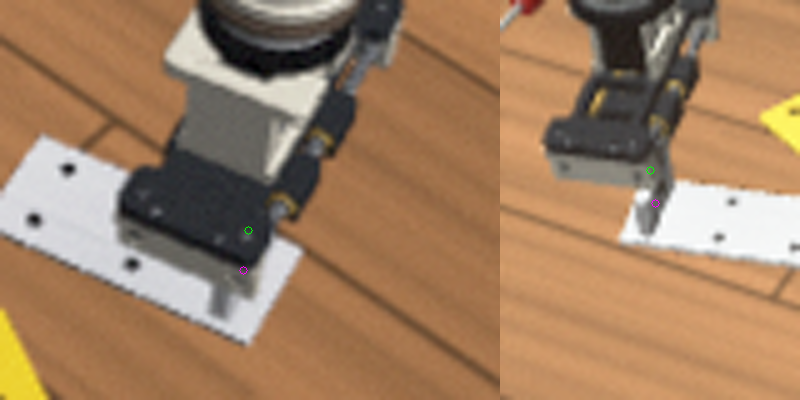

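The lug was not caught. From the wrist picture the visible fingertips end about 35 mm short of the reported TCP, so the fingers closed above the lug. I'll open, then go lower in small steps while watching the force.

step_arm:
  moves:
    - [0,0,0,0,0,0,1]
    - [0,0,0,0,0,0,1]
    - [0,0,0,0,0,0,1]
    - [0,0,0,0,0,0,1]
    - [0,0,0,0,0,0,1]
    - [0,0,0,0,0,0,1]
    - [0,0,0,0,0,0,1]
    - [0,0,0,0,0,0,1]

```text
time_s: 6.35
tcp_pos: [0.5421, -0.2895, 0.0134]
ee_rot: [[-0.237, 0.971, -0.0], [0.971, 0.237, 0.0], [0.0, 0.0, -1.0]]
ft_force: [-1.0, 0.0, -0.0]
grip_width: 0.064
gripper_force: 0.0
```

step_arm:
  moves:
    - [0,0,0,0,0,0,1]
    - [0,0,0,0,0,0,1]
    - [0,0,0.003,0,0,0,1]
    - [0,0,0.003,0,0,0,1]
    - [0,0,0,0,0,0,1]

```text
time_s: 6.85
tcp_pos: [0.5416, -0.2892, 0.0067]
ee_rot: [[-0.237, 0.971, -0.001], [0.971, 0.237, 0.001], [0.001, -0.001, -1.0]]
ft_force: [0.6, -0.4, 0.2]
grip_width: 0.0917
gripper_force: 0.0
```

step_arm:
  moves:
    - [0,0,0.003,0,0,0,1]
    - [0,0,0.003,0,0,0,1]
    - [0,0,0.002,0,0,0,1]
    - [0,0,0,0,0,0,1]

```text
time_s: 7.25
tcp_pos: [0.5417, -0.2893, -0.0011]
ee_rot: [[-0.237, 0.971, -0.001], [0.971, 0.237, 0.0], [0.001, -0.001, -1.0]]
ft_force: [0.6, -0.4, -0.6]
grip_width: 0.092
gripper_force: 0.0
```

step_arm:
  moves:
    - [0,0,0.002,0,0,0,1]
    - [0,0,0.001,0,0,0,1]
    - [0,0,0,0,0,0,1]

```text
time_s: 7.55
tcp_pos: [0.542, -0.2895, -0.0038]
ee_rot: [[-0.237, 0.971, -0.0], [0.971, 0.237, 0.0], [0.0, -0.0, -1.0]]
ft_force: [0.9, 0.4, -0.3]
grip_width: 0.0916
gripper_force: 0.0
```

step_arm:
  moves:
    - [0,0,0.003,0,0,0,1]
    - [0,0,0.003,0,0,0,1]
    - [0,0,0,0,0,0,1]

```text
time_s: 7.85
tcp_pos: [0.5416, -0.2893, -0.0102]
ee_rot: [[-0.237, 0.971, -0.001], [0.971, 0.237, 0.0], [0.001, -0.001, -1.0]]
ft_force: [-0.2, -0.4, 0.4]
grip_width: 0.0919
gripper_force: 0.0
```

step_arm:
  moves:
    - [0,0,0.003,0,0,0,1]
    - [0,0,0.002,0,0,0,1]
    - [0,0,0,0,0,0,1]

```text
time_s: 8.15
tcp_pos: [0.5417, -0.2893, -0.0151]
ee_rot: [[-0.237, 0.971, -0.001], [0.971, 0.237, 0.0], [0.001, -0.001, -1.0]]
ft_force: [0.5, 0.7, 0.1]
grip_width: 0.0919
gripper_force: 0.0
```

step_arm:
  moves:
    - [0,0,0.003,0,0,0,1]
    - [0,0,0.002,0,0,0,1]
    - [0,0,0,0,0,0,1]

```text
time_s: 8.45
tcp_pos: [0.5417, -0.2893, -0.02]
ee_rot: [[-0.237, 0.971, -0.001], [0.971, 0.237, 0.0], [0.001, -0.001, -1.0]]
ft_force: [0.4, 0.1, 0.3]
grip_width: 0.0918
gripper_force: 0.0
```

step_arm:
  moves:
    - [0,0,0,0,0,0,-1]
    - [0,0,0,0,0,0,-1]
    - [0,0,0,0,0,0,-1]
    - [0,0,0,0,0,0,-1]
    - [0,0,0,0,0,0,-1]
    - [0,0,0,0,0,0,-1]
  squeeze: 25

```text
time_s: 9.05
tcp_pos: [0.5421, -0.2896, -0.0195]
ee_rot: [[-0.237, 0.971, 0.0], [0.971, 0.237, -0.0], [-0.0, 0.0, -1.0]]
ft_force: [0.4, 0.2, 0.6]
grip_width: 0.0598
gripper_force: 25.0
```

step_arm:
  moves:
    - [0,0,-0.0015,0,0,0,-1]
    - [0,0,0,0,0,6.2,-1]
    - [0,0,0,0,0,6.2,-1]
    - [0.03,0,0,0,0,0,-1]
    - [0.04,-0.001,0,0,0,0,-1]
    - [0.04,0,0,0,0,0,-1]
    - [0.04,0,0,0,0,0,-1]
    - [0.04,0,0,0,0,0,-1]

```text
time_s: 9.85
tcp_pos: [0.536, -0.098, -0.0183]
ee_rot: [[-0.023, 1.0, -0.001], [1.0, 0.023, 0.0], [0.0, -0.001, -1.0]]
ft_force: [0.6, 0.7, -3.4]
grip_width: 0.06
gripper_force: 25.0
```

step_arm:
  moves:
    - [0,0,0,0,0,0,-1]
    - [0,0,0,0,0,0,-1]
    - [0,0,0,0,0,0,-1]

```text
time_s: 10.15
tcp_pos: [0.5365, -0.1008, -0.0182]
ee_rot: [[-0.022, 1.0, -0.0], [1.0, 0.022, -0.001], [-0.001, -0.0, -1.0]]
ft_force: [0.3, -1.4, -4.1]
grip_width: 0.0599
gripper_force: 25.0
```

```bash
python3 - <<'E'
from h import *
import pickle
s=get_state();a=grab_frame("wrist")
pickle.dump({k:s[k] for k in("tcp_pos","ee_rot")},open("s3.pkl","wb"))
print(s["tcp_pos"],s["ee_rot"],s["ft_force"],s["grip_width"])
cv2.imwrite("pics/w3.png",a[:,:,::-1])
cv2.imwrite("pics/w3z.png",cv2.resize(a[0:270,130:490,::-1],(800,600),interpolation=cv2.INTER_CUBIC))
E
```

```text
[ 0.53650768 -0.10083935 -0.01816215] [[-2.22033747e-02  9.99753447e-01 -2.36409377e-04]
 [ 9.99753045e-01  2.22031453e-02 -9.32401719e-04]
 [-9.26922800e-04 -2.57053459e-04 -9.99999537e-01]] [ 0.29584503 -1.43765917 -4.14980617] 0.05990654649337492
```

View pics/w3z.png

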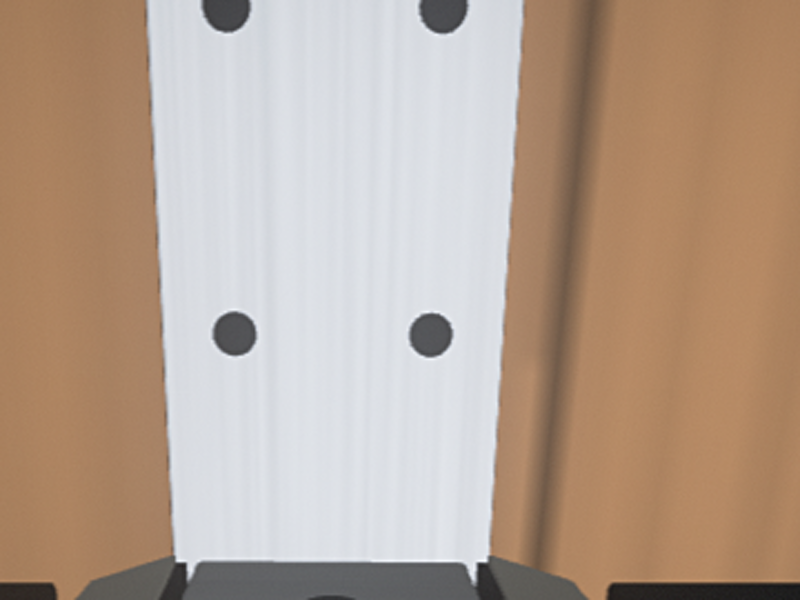

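```bash
python3 - <<'E'
from h import *
import pickle
s=pickle.load(open("s1.pkl","rb"));W=cam("wrist",s)
b=cv2.imread("pics/w1.png").astype(float)[:,:,0]
def edge(v,u0,u1,sgn):
    r=b[v,u0:u1+1];g=sgn*np.diff(r);i=int(g.argmax());w=np.clip(g[max(0,i-1):i+2],0,None);return u0+.5+(w*np.arange(max(0,i-1),max(0,i-1)+len(w))).sum()/w.sum()
res={}
for n,u0,u1,sg,x in(("Lin",250,265,-1,-.0265),("Rin",292,306,1,.0265),("Lout",232,247,1,0),("Rout",308,322,-1,0)):
    P=np.array([ray(W,(edge(v,u0,u1,sg),v),.0135) for v in range(66,132,2)])
    c=np.polyfit(P[:,1],P[:,0],1);e=P[:,0]-np.polyval(c,P[:,1]);k=abs(e)<2*e.std()+1e-5;c=np.polyfit(P[k,1],P[k,0],1)
    res[n]=c;print(n,"yaw",-np.degrees(np.arctan(c[0])),"x at y=.0966,.19:",np.polyval(c,[.0966,.19]).round(4),"std",e[k].std().round(5))
for y in(.05,.0966,.14):print(y,(np.polyval(res["Lin"],y)+np.polyval(res["Rin"],y))/2,(np.polyval(res["Lout"],y)+np.polyval(res["Rout"],y))/2)
# tilt-corrected leaf offset in w3
s=pickle.load(open("s3.pkl","rb"));W=cam("wrist",s);b=cv2.imread("pics/w3.png").astype(float)[:,:,0]
L=np.array([ray(W,(edge(v,185,222,1),v),.0075) for v in range(20,240,6)]);R=np.array([ray(W,(edge(v,340,378,-1),v),.0075) for v in range(20,240,6)])
M=(L+R)/2;RT=s["ee_rot"];m=(M-s["tcp_pos"])@RT;c=np.polyfit(m[:,0],m[:,1],1);print("leaf mid in tool: y=",c,"width",np.median(R[:,0]-L[:,0]))
E
```

```text
Lin yaw 1.6215786878483291 x at y=.0966,.19: [0.5053 0.5026] std 0.00017
Rin yaw 1.8554581095835851 x at y=.0966,.19: [0.5585 0.5555] std 7e-05
Lout yaw 1.5762189930860475 x at y=.0966,.19: [0.4852 0.4826] std 0.00017
Rout yaw 1.5975498596113298 x at y=.0966,.19: [0.5783 0.5756] std 5e-05
0.05 0.5333280009273711 0.5330017958302755
0.0966 0.531913583175569 0.5317108153830727
0.14 0.5305962928230323 0.5305084859537036
leaf mid in tool: y= [ 0.00582236 -0.00046637] width 0.06956740742573997
```

step_arm:
  moves:
    - [0,0.001,0.001,0,0,-0.7,-1]
    - [0.01,0,0,0,0,0,-1]
    - [0.01,0,0,0,0,0,-1]
    - [0.01,0,0,0,0,0,-1]
    - [0,0,0,0,0,0,-1]

```text
time_s: 10.7
tcp_pos: [0.5364, -0.0664, -0.0193]
ee_rot: [[-0.039, 0.999, -0.001], [0.999, 0.039, 0.002], [0.002, -0.001, -1.0]]
ft_force: [-0.4, 1.7, -3.3]
grip_width: 0.0598
gripper_force: 25.0
```

step_arm:
  moves:
    - [0.008,0,0,0,0,0,-1]
    - [0.008,0,0,0,0,0,-1]
    - [0.008,0,0,0,0,0,-1]
    - [0.006,0.0002,0,0,0,0,-1]
    - [0,0,0,0,0,0,-1]

```text
time_s: 11.2
tcp_pos: [0.5358, -0.0379, -0.0192]
ee_rot: [[-0.037, 0.999, -0.0], [0.999, 0.037, 0.001], [0.001, -0.0, -1.0]]
ft_force: [-0.6, 0.1, -3.1]
grip_width: 0.0599
gripper_force: 25.0
```

step_arm:
  moves:
    - [0.01,0,0,0,0,0,-1]
    - [0.01,0,0,0,0,0,-1]
    - [0.01,0.0002,0,0,0,0,-1]
    - [0.01,0,0,0,0,0,-1]
    - [0,0,0,0,0,0,-1]

```text
time_s: 11.7
tcp_pos: [0.5344, 0.0032, -0.0192]
ee_rot: [[-0.038, 0.999, -0.0], [0.999, 0.038, 0.001], [0.001, -0.0, -1.0]]
ft_force: [-0.2, -0.5, -2.4]
grip_width: 0.0599
gripper_force: 25.0
```

step_arm:
  moves:
    - [0.01,0,0,0,0,0,-1]
    - [0.01,0.0002,0,0,0,0,-1]
    - [0.01,0,0,0,0,0,-1]
    - [0.008,0,0,0,0,0,-1]
    - [0,0,0,0,0,0,-1]

```text
time_s: 12.2
tcp_pos: [0.5333, 0.0406, -0.0191]
ee_rot: [[-0.038, 0.999, -0.0], [0.999, 0.038, 0.001], [0.001, -0.0, -1.0]]
ft_force: [-0.3, 0.2, -2.7]
grip_width: 0.06
gripper_force: 25.0
```

Now slowly until contact with the stop.

step_arm:
  moves:
    - [0.003,0,0,0,0,0,-1]
    - [0.002,0,0,0,0,0,-1]
    - [0.002,0,0,0,0,0,-1]
    - [0.001,0,0,0,0,0,-1]
    - [0,0,0,0,0,0,-1]

```text
time_s: 12.7
tcp_pos: [0.5331, 0.0464, -0.0191]
ee_rot: [[-0.035, 0.999, -0.0], [0.999, 0.035, 0.0], [0.0, -0.0, -1.0]]
ft_force: [0.9, 1.0, -2.3]
grip_width: 0.0598
gripper_force: 25.0
```

step_arm:
  moves:
    - [0.001,0,0,0,0,0,-1]
    - [0.001,0,0,0,0,0,-1]
    - [0,0,0,0,0,0,-1]

```text
time_s: 13.0
tcp_pos: [0.5331, 0.0485, -0.0191]
ee_rot: [[-0.035, 0.999, -0.0], [0.999, 0.035, 0.0], [0.0, -0.0, -1.0]]
ft_force: [-0.0, -0.0, -2.2]
grip_width: 0.0599
gripper_force: 25.0
```

step_arm:
  moves:
    - [0.001,0,0,0,0,0,-1]
    - [0.001,0,0,0,0,0,-1]
    - [0.001,0,0,0,0,0,-1]
    - [0,0,0,0,0,0,-1]

```text
time_s: 13.4
tcp_pos: [0.5329, 0.0512, -0.0191]
ee_rot: [[-0.035, 0.999, -0.0], [0.999, 0.035, -0.0], [-0.0, -0.0, -1.0]]
ft_force: [0.7, -1.5, -2.4]
grip_width: 0.06
gripper_force: 25.0
```

step_arm:
  moves:
    - [0.001,0,0,0,0,0,-1]
    - [0.001,0,0,0,0,0,-1]
    - [0,0,0,0,0,0,-1]

```text
time_s: 13.7
tcp_pos: [0.5327, 0.0512, -0.0191]
ee_rot: [[-0.034, 0.999, -0.0], [0.999, 0.034, -0.002], [-0.002, -0.0, -1.0]]
ft_force: [-0.7, -5.1, -0.7]
grip_width: 0.0603
gripper_force: 25.0
```

step_arm:
  moves:
    - [0.001,0,0.0005,0,0,0,-1]
    - [-0.001,0,0,0,0,0,-1]
    - [0,0,0,0,0,0,1]
    - [0,0,0,0,0,0,1]
    - [0,0,0,0,0,0,1]
    - [0,0,0,0,0,0,1]
    - [0,0,0,0,0,0,1]

```text
time_s: 14.4
tcp_pos: [0.533, 0.0538, -0.0195]
ee_rot: [[-0.036, 0.999, 0.0], [0.999, 0.036, 0.0], [0.0, 0.0, -1.0]]
ft_force: [-0.1, -0.2, -0.4]
grip_width: 0.0906
gripper_force: 0.0
```

step_arm:
  moves:
    - [0,0,-0.02,0,0,0,1]
    - [-0.005,0,-0.03,0,0,0,1]
    - [-0.005,0,-0.04,0,0,0,1]
    - [0,0,0,0,0,0,1]
    - [0,0,0,0,0,0,1]

```text
time_s: 14.9
tcp_pos: [0.5343, 0.0436, 0.0715]
ee_rot: [[-0.035, 0.999, 0.003], [0.999, 0.035, 0.001], [0.001, 0.003, -1.0]]
ft_force: [-0.3, -0.8, -0.4]
grip_width: 0.0915
gripper_force: 0.0
```

```bash
python3 - <<'E'
from h import *
# leaf pose check from this wrist view: dark holes + leaf's lug region
s=get_state();W=cam("wrist",s);a=grab_frame("wrist");b=grab_frame("side")
cv2.imwrite("pics/w4.png",a[:,:,::-1]);cv2.imwrite("pics/s4.png",b[:,:,::-1])
print(s["tcp_pos"],s["ft_force"])
q=[.5311,.1416,np.radians(1.65)]
T=a.astype(int)
m=((T.max(2)<110)).astype(np.uint8);n,l,st,ce=cv2.connectedComponentsWithStats(m)
for i in range(1,n):
  if 20<st[i,4]<900:
    X=ray(W,ce[i],.006);d=X-[q[0],q[1],0];c,sn=np.cos(q[2]),np.sin(q[2]);print("blob",ce[i].round(1),st[i,4],"station xy",(c*d[0]+sn*d[1]).round(4),(-sn*d[0]+c*d[1]).round(4))
# holes in leaf frame from w2
import pickle
s2=pickle.load(open("s2.pkl","rb"));W2=cam("wrist",s2);p=[.52811,-.23073,1.80449]
for h in((366,83),(430,83),(367,180),(428,180)):
  d=ray(W2,(np.array(h)+.5)/1.42857-.5,.006)-[p[0],p[1],0];c,sn=np.cos(p[2]),np.sin(p[2]);print("hole leaf",(c*d[0]+sn*d[1]).round(4),(-sn*d[0]+c*d[1]).round(4))
E
```

```text
[0.53432562 0.04361615 0.07154751] [-0.25381899 -0.83153173 -0.35241834]
blob [67.2 31.7] 744 station xy -0.1366 0.0212
blob [246.1  26.6] 143 station xy -0.0216 0.025
blob [308.6  27. ] 141 station xy 0.0185 0.0251
blob [ 50.9 166.2] 529 station xy -0.1612 -0.0658
blob [247.6 122.8] 116 station xy -0.0216 -0.035
blob [306.1 123.4] 110 station xy 0.0186 -0.0352
blob [ 33. 179.] 100 station xy -0.1755 -0.0751
hole leaf 0.0546 0.0205
hole leaf 0.0549 -0.0202
hole leaf -0.0056 0.0206
hole leaf -0.0053 -0.0201
```

step_arm:
  moves:
    - [0,0,-0.05,0,0,0,-1]
    - [0,0,-0.05,0,0,0,-1]
    - [0,0,-0.05,0,0,0,-1]
    - [0,0,-0.05,0,0,0,-1]
    - [0,0,-0.04,-6,0,0,-1]
    - [0,0,0,-7,0,0,-1]
    - [0,0,0,-7,0,0,-1]
    - [0,0,0,0,0,0,-1]

```text
time_s: 15.8
tcp_pos: [0.5267, 0.0431, 0.3055]
ee_rot: [[-0.037, 0.941, 0.336], [0.999, 0.035, 0.012], [-0.0, 0.336, -0.942]]
ft_force: [-0.3, 0.1, -0.5]
grip_width: 0.0324
gripper_force: 0.0
```

step_arm:
  moves:
    - [0,0,0,0,0,0,-1]
    - [0,0,0,0,0,0,-1]
    - [0,0,0,0,0,0,-1]
    - [0,0,0,0,0,0,-1]
    - [0,0,0,0,0,0,-1]
    - [0,0,0,0,0,0,-1]

```text
time_s: 16.4
tcp_pos: [0.5336, 0.0433, 0.3103]
ee_rot: [[-0.035, 0.939, 0.341], [0.999, 0.033, 0.012], [-0.0, 0.342, -0.94]]
ft_force: [0.1, 0.3, -1.0]
grip_width: 0.0003
gripper_force: 0.0
```

```bash
cat > cp.py <<'E'
from h import *
import pickle,sys
from scipy.spatial.transform import Rotation as Ro
s1=pickle.load(open("s1.pkl","rb"));W=cam("wrist",s1);S=cam("side")
q=[.5311,.1416,np.radians(1.65)]
T=lambda L:tf(q,(.125-.342*L,.04,.025+.94*L))
for L in(.204,.212,.22,.228):print(L,T(L)[0].round(4),proj(W,T(L))[0].round(1),proj(S,T(L))[0].round(1))
a=T(1.)[0]-T(0.)[0];a/=np.linalg.norm(a)
s=get_state();R=s["ee_rot"];t=s["tcp_pos"];L=.217
print(t,s["grip_width"],s["joint_pos"].round(1),"tool z",R[:,2],"want",-a)
y=np.array([np.cos(q[2]),np.sin(q[2]),0]);z=-a;y=y-z*(y@z);y/=np.linalg.norm(y);Rd=np.c_[np.cross(y,z),y,z]
print("rotvec tool deg",np.degrees(Ro.from_matrix(R.T@Rd).as_rotvec()))
for d in(.08,.03):
  g=T(L)[0]+a*(d-.0345);print(d,"target",g,"tool delta",R.T@(g-t))
E
python3 cp.py
```

```text
0.204 [0.5852 0.1832 0.2168] [356.   34.7] [233.1 145.7]
0.212 [0.5824 0.1831 0.2243] [354.2  32.8] [232.2 144.1]
0.22 [0.5797 0.183  0.2318] [352.2  30.7] [231.3 142.5]
0.228 [0.577  0.1829 0.2393] [350.1  28.6] [230.4 140.8]
[0.53357087 0.04331037 0.31026368] 0.00033945514574276146 [-22.7  -5.5  12.4 115.7   5.2  50.  -10.8] tool z [ 0.34136669  0.01177415 -0.93985645] want [ 0.34176183  0.00984476 -0.93973503]
rotvec tool deg [-0.02031966 -0.11121419  0.34495821]
0.08 target [0.56516302 0.18259781 0.27173794] tool delta [0.13810126 0.02112212 0.04863316]
0.03 target [0.58225111 0.18309005 0.22475119] tool delta [0.13800416 0.02113956 0.09863306]
```

step_arm:
  moves:
    - [0.035,0.005,0,0,0,0,-1]
    - [0.035,0.005,0,0,0,0,-1]
    - [0.035,0.006,0,0,0,0,-1]
    - [0.033,0.005,0,0,0,0,-1]
    - [0,0,0.025,0,0,0,-1]
    - [0,0,0.023,0,0,0,-1]
    - [0,0,0,0,0,0,-1]
    - [0,0,0,0,0,0,-1]

```text
time_s: 17.2
tcp_pos: [0.5644, 0.1823, 0.2723]
ee_rot: [[-0.035, 0.939, 0.341], [0.999, 0.033, 0.011], [-0.0, 0.341, -0.94]]
ft_force: [-0.3, -0.2, -0.4]
grip_width: 0.0007
gripper_force: 0.0
```

```bash
python3 - <<'E'
exec(open("cp.py").read())
# tip location seen in wrist view vs cap: red cap mask & ellipse
g=grab_frame("wrist");i=g.astype(int);m=((i[:,:,0]>130)&(i[:,:,1]<80)&(i[:,:,2]<80)).astype(np.uint8)
for c in cv2.findContours(m,0,1)[0]:
  if cv2.contourArea(c)>60:print("red",cv2.boundingRect(c),cv2.contourArea(c))
W=cam("wrist",s);print("cap proj",proj(W,T(.217)),"tip proj",proj(W,(R@[0,0,-.0345]+t)[None]))
y=[.019*np.cos(k)*R[:,0]+.019*np.sin(k)*R[:,1]+T(.217)[0] for k in np.arange(0,6.3,1.57)];print(proj(W,np.array(y)).round(1))
print(s["ft_force"])
E
```

```text
0.204 [0.5852 0.1832 0.2168] [356.   34.7] [233.1 145.7]
0.212 [0.5824 0.1831 0.2243] [354.2  32.8] [232.2 144.1]
0.22 [0.5797 0.183  0.2318] [352.2  30.7] [231.3 142.5]
0.228 [0.577  0.1829 0.2393] [350.1  28.6] [230.4 140.8]
[0.56435153 0.18225644 0.27232149] 0.0006705010145998862 [-29.2   4.2   3.5 111.3  10.6  46.6 -29.8] tool z [ 0.34078535  0.01142089 -0.94007176] want [ 0.34176183  0.00984476 -0.93973503]
rotvec tool deg [-0.05644101 -0.09204358  0.33219379]
0.08 target [0.56516302 0.18259781 0.27173794] tool delta [0.00031321 0.00057463 0.00082901]
0.03 target [0.58225111 0.18309005 0.22475119] tool delta [0.00023274 0.00062365 0.05082893]
cap proj [[279.73606976 218.59350484]] tip proj [[278.93402482 269.4817712 ]]
[[279.8 191.5]
 [307.5 218.6]
 [279.8 244.6]
 [252.  218.7]
 [279.7 191.5]]
[-0.3443992  -0.18838934 -0.42058815]
```

```bash
python3 - <<'E'
from h import *
g=grab_frame("wrist");i=g.astype(int);cv2.imwrite("pics/w5.png",g[:,:,::-1])
print([tuple(i[v,280]) for v in range(180,260,8)])
print([tuple(i[205,u]) for u in range(240,325,8)])
m=((i[:,:,0]>60)&(i[:,:,1]*2.2<i[:,:,0])&(i[:,:,2]*2.2<i[:,:,0])).astype(np.uint8)
for c in cv2.findContours(m,0,1)[0]:
  if cv2.contourArea(c)>60:
    print("red",cv2.boundingRect(c),cv2.contourArea(c))
    b=cv2.boundingRect(c)
    for v in range(b[1],b[1]+b[3],5):
      u=np.nonzero(m[v,b[0]:b[0]+b[2]])[0];print(v,b[0]+u.min(),b[0]+u.max()) if len(u) else 0
E
```

```text
[(np.int64(68), np.int64(72), np.int64(103)), (np.int64(101), np.int64(53), np.int64(62)), (np.int64(230), np.int64(77), np.int64(74)), (np.int64(234), np.int64(81), np.int64(77)), (np.int64(234), np.int64(81), np.int64(78)), (np.int64(235), np.int64(82), np.int64(77)), (np.int64(236), np.int64(86), np.int64(80)), (np.int64(236), np.int64(85), np.int64(79)), (np.int64(237), np.int64(85), np.int64(81)), (np.int64(230), np.int64(173), np.int64(126))]
[(np.int64(132), np.int64(97), np.int64(84)), (np.int64(76), np.int64(79), np.int64(107)), (np.int64(156), np.int64(64), np.int64(61)), (np.int64(232), np.int64(83), np.int64(79)), (np.int64(233), np.int64(83), np.int64(79)), (np.int64(234), np.int64(83), np.int64(78)), (np.int64(234), np.int64(83), np.int64(78)), (np.int64(236), np.int64(84), np.int64(78)), (np.int64(93), np.int64(119), np.int64(180)), (np.int64(193), np.int64(143), np.int64(104)), (np.int64(188), np.int64(141), np.int64(105))]
red (252, 189, 54, 58) 2320.5
189 273 283
194 264 294
199 263 298
204 257 301
209 254 303
214 252 304
219 252 305
224 252 305
229 253 303
234 255 301
239 259 297
244 266 289
red (131, 154, 83, 10) 504.0
154 196 213
159 131 213
```

step_arm:
  moves:
    - [0,0.0005,0.02,0,0,0,-1]
    - [0,0,0.02,0,0,0,-1]
    - [0,0,0.015,0,0,0,-1]
    - [0,0,0.004,0,0,0,-1]
    - [0,0,0.003,0,0,0,-1]
    - [0,0,0,0,0,0,-1]

```text
time_s: 17.9
tcp_pos: [0.5866, 0.1835, 0.2154]
ee_rot: [[-0.035, 0.939, 0.343], [0.999, 0.033, 0.013], [0.001, 0.343, -0.939]]
ft_force: [-0.2, 0.3, 0.8]
grip_width: 0.0003
gripper_force: 0.0
```

step_arm:
  moves:
    - [0,0,0.003,0,0,0,-1]
    - [0,0,0.002,0,0,0,-1]
    - [0,0,0.002,0,0,0,-1]
    - [0,0,0,0,0,0,-1]

```text
time_s: 18.3
tcp_pos: [0.5885, 0.1833, 0.2076]
ee_rot: [[-0.035, 0.939, 0.342], [0.999, 0.033, 0.012], [-0.0, 0.342, -0.94]]
ft_force: [-0.2, -0.2, -0.1]
grip_width: 0.0003
gripper_force: 0.0
```

step_arm:
  moves:
    - [0,0,0.003,0,0,0,-1]
    - [0,0,0.002,0,0,0,-1]
    - [0,0,0.002,0,0,0,-1]
    - [0,0,0,0,0,0,-1]

```text
time_s: 18.7
tcp_pos: [0.5908, 0.1833, 0.2008]
ee_rot: [[-0.035, 0.939, 0.341], [0.999, 0.033, 0.012], [-0.0, 0.341, -0.94]]
ft_force: [-0.5, -0.7, 0.4]
grip_width: -0.0001
gripper_force: 0.0
```

step_arm:
  moves:
    - [0,0,0.002,0,0,0,-1]
    - [0,0,0.002,0,0,0,-1]
    - [0,0,0,0,0,0,-1]

```text
time_s: 19.0
tcp_pos: [0.5923, 0.1835, 0.1977]
ee_rot: [[-0.035, 0.939, 0.342], [0.999, 0.033, 0.012], [0.0, 0.342, -0.94]]
ft_force: [-4.1, -1.3, 4.3]
grip_width: 0.0007
gripper_force: 2.9
```

step_arm:
  moves:
    - [0,0,0.002,0,0,0,-1]
    - [0,0,0.001,0,0,0,-1]
    - [0,0,0,0,0,0,-1]

```text
time_s: 19.3
tcp_pos: [0.5933, 0.1836, 0.1951]
ee_rot: [[-0.035, 0.939, 0.342], [0.999, 0.033, 0.012], [0.0, 0.342, -0.94]]
ft_force: [-5.2, -0.8, 6.5]
grip_width: 0.0004
gripper_force: 3.8
```

step_arm:
  moves:
    - [0,0,0.001,0,0,0,-1]
    - [0,0,0.001,0,0,0,-1]
    - [0,0,0,0,0,0,-1]

```text
time_s: 19.6
tcp_pos: [0.5939, 0.1836, 0.1933]
ee_rot: [[-0.035, 0.939, 0.342], [0.999, 0.033, 0.012], [0.0, 0.342, -0.94]]
ft_force: [-6.4, -1.3, 7.7]
grip_width: -0.0
gripper_force: 4.4
```

step_arm:
  moves:
    - [0,0,0.001,0,0,0,-1]
    - [0,0,0,0,0,0,-1]

```text
time_s: 19.8
tcp_pos: [0.5942, 0.1836, 0.1924]
ee_rot: [[-0.035, 0.939, 0.342], [0.999, 0.033, 0.012], [0.0, 0.342, -0.94]]
ft_force: [-5.6, -1.5, 8.7]
grip_width: 0.0005
gripper_force: 4.7
```

step_arm:
  moves:
    - [0,0,0.001,0,0,0,-1]
    - [0,0,0,0,0,0,-1]

```text
time_s: 20.0
tcp_pos: [0.5945, 0.1836, 0.1919]
ee_rot: [[-0.035, 0.939, 0.342], [0.999, 0.033, 0.012], [0.0, 0.342, -0.94]]
ft_force: [-8.2, -2.7, 10.2]
grip_width: 0.0006
gripper_force: 6.2
```

step_arm:
  moves:
    - [0,0,0.001,0,0,0,-1]
    - [0,0,0,0,0,0,-1]

```text
time_s: 20.2
tcp_pos: [0.5946, 0.1837, 0.1918]
ee_rot: [[-0.035, 0.939, 0.342], [0.999, 0.033, 0.012], [0.0, 0.342, -0.94]]
ft_force: [-12.8, -3.2, 17.9]
grip_width: 0.0004
gripper_force: 10.5
```

step_arm:
  moves:
    - [0,0,0,0,0,0,-1]
    - [0,0,-0.01,0,0,0,-1]
    - [0,0,-0.02,0,0,0,-1]
    - [0,0,-0.03,0,0,0,-1]
    - [0,0,-0.03,0,0,0,-1]
    - [0,0,0,0,0,0,-1]
    - [0,0,0,0,0,0,-1]
    - [0,0,0,0,0,0,-1]

```text
time_s: 21.0
tcp_pos: [0.5639, 0.1821, 0.2733]
ee_rot: [[-0.035, 0.94, 0.34], [0.999, 0.033, 0.011], [-0.001, 0.341, -0.94]]
ft_force: [0.0, -0.2, -0.2]
grip_width: 0.0005
gripper_force: 0.0
```

```bash
python3 - <<'E'
from h import *
s=get_state();print(s["ft_force"],s["tcp_pos"],s["time_s"],abs(s["dq"]).max())
W=cam("wrist",s);g=grab_frame("wrist");i=g.astype(int)
b=grab_frame("side");o=cv2.imread("pics/s4.png")[:,:,::-1].astype(int)
# cap & leaf change between views: side picture leaf region (plate inside channel, lug)
S=cam("side");q=[.5311,.1416,np.radians(1.65)]
P=proj(S,tf(q,[(.019,-.035,.006),(-.019,-.035,.006),(0,-.09,.044)])).round(1);print(P)
d=abs(b.astype(int)-o).max(2);x,y=P[1].astype(int);print("plate diff",d[y-6:y+7,x-6:x+7].max())
m=((i[:,:,0]>60)&(i[:,:,1]*2.2<i[:,:,0])&(i[:,:,2]*2.2<i[:,:,0])).astype(np.uint8)
print([cv2.boundingRect(c) for c in cv2.findContours(m,0,1)[0] if cv2.contourArea(c)>300])
for L in(.21,.212):
  X=[T+0*T for T in []]
# dark holes in the leaf as seen from side
m=(b.astype(int).max(2)<90).astype(np.uint8);n,l,st,ce=cv2.connectedComponentsWithStats(m)
for k in range(1,n):
  if 3<=st[k,4]<60 and abs(ce[k]-P[:2].mean(0)).max()<40:
    dd=ray(S,ce[k],.006)-[q[0],q[1],0];c,sn=np.cos(q[2]),np.sin(q[2]);print("hole",ce[k].round(1),(c*dd[0]+sn*dd[1]).round(4),(-sn*dd[0]+c*dd[1]).round(4))
E
```

```text
[ 0.04934042 -0.20126347 -0.23291432] [0.56386587 0.1821241  0.27327341] 21.0 0.623481906496165
[[247.3 216.1]
 [238.4 222.9]
 [255.4 219.4]]
plate diff 42
[(253, 188, 55, 59), (132, 153, 83, 10)]
hole [263.9 182.9] 0.1616 0.0293
hole [256.3 190.1] 0.1205 0.024
hole [269.6 192.7] 0.1395 -0.0163
hole [227.9 193.5] 0.0498 0.0814
hole [252. 194.] 0.0986 0.0219
hole [247.2 200. ] 0.0691 0.0142
hole [260.4 199.7] 0.0973 -0.0162
hole [252.5 206. ] 0.0608 -0.0169
hole [256.6 223.2] 0.0161 -0.0771
```

```bash
python3 -c "
from bench import *
print(sign_off())"
```

```text
the job is handed in; nothing more can be done
None
```

The leaf is home against the red stop, the cap was pressed fully down at about 21 N and sprang back up, nothing else on the bench was touched, and the job is handed in at about 21 s; the sign-off returned no verdict.

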